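# Take the squeeze-and-turn safety cap off the solvent tub

## Task

Open the solvent tub that stands in the bench holder: squeeze the two side tabs of its safety cap inward, and with both held in turn the cap anticlockwise until you feel it come up against its stop, then lift it straight off. Do not crush the tabs, and never turn, pull or press the cap hard against its neck, posts or stop. Set the cap down, right way up, well inside the drip tray before you let go of it, and leave the small parts lying about where they are.

Things in the scene. Friction and masses are not known exactly. Their poses are not given: they have to be found in the camera images.
- tub: Round white plastic tub, 76 mm across, shoulder 70 mm up, held upright in a square dark steel holder (104 x 104 mm) screwed to the worktop: it does not move. Origin: on its axis at the worktop; z up. A neck of 30 mm diameter rises from the shoulder to 114 mm, inside the cap.
- tub_posts (a point): Point on the tub's axis, 82 mm up, level with the tops of 4 stop posts on the shoulder: a pair on the tub's +y side and one on its -y side, inner faces 28.5 mm from the y = 0 plane, 11 mm free between the two of a pair. Each pair has one tab foot of the cap between them, so the cap turns only 0.05 rad while the tabs are out. With both tabs in by 4 mm or more the feet pass inside the posts.
- cap: Grey plastic safety cap, round, 50 mm across, 46 mm high, 65 to 110 g, open below. Origin: on its axis at its flat lower rim; z up. On the tub its origin is 72 mm above the worktop, its x, y axes within 0.03 rad of the tub's, about 1 mm of play sideways. On its +y and -y sides it has spring tabs: 64 mm over both at rest, 52 mm fully in. More than 30 N between cap and tub is too hard.
- cap_grip (a point): Point on the cap's axis 34 mm above its rim: the height to grip the tabs, so that the fingertips clear the stop posts. Each tab has a flat upright grip face, 22 mm wide, from 16 to 44 mm above the rim, square to the cap's y axis, and below it a foot 8 mm wide that ends 3 mm above the rim.
- tub_neck (a point): Top centre of the neck, 114 mm up, inside the cap. The freed cap turns anticlockwise seen from above, loosely, until it meets a springy stop after 0.5 to 1.4 rad: differs each time, not visible. The stop gives 0.11 rad, rising to 0.4 Nm, then is rigid. The cap lifts off only in the last 0.08 rad before the stop or against it; earlier it is held down after 2 mm. Raise the rim 50 mm to clear.
- tab_a (a joint): Travel of the spring tab on the cap's +y side, in m: 0 out (at rest), 0.006 fully in. A spring pushes it out with 6 N at rest, 11 N at 4 mm, 13 N fully in. Squeezing with 15 to 20 N on each side is right; 80 N counted over both sides breaks the tabs.
- tab_b (a joint): The same for the tab on the cap's -y side.
- drip_tray_in (a point): Centre of the inner floor, 3 mm above the worktop, of a square shallow dark steel drip tray, 108 x 108 mm outside, walls 3 mm thick and 10 mm high. The tray is fixed to the worktop. z up.
- gland: Grey plastic cable gland, 26 mm across, 45 mm high, standing loose on the worktop. Origin under its centre. To be left alone.
- union: Brass pipe union with a steel middle nut, 25 mm across, 44 mm high, standing loose on the worktop. Origin under its centre. To be left alone.
- terminals: Block of grey and blue rail terminals, 45 x 57 x 36 mm, loose on the worktop. Origin under its centre. To be left alone.
There are look-alikes about, which are no part of the job. Leave any orange, pink or red look-alike of the cap alone.

How it is judged (in metres and radians):
On the way, in this order (a step that is already met when the one before it is completed fails the run):
1. both tabs are squeezed in while the cap sits on the tub (value of joint each of tab_a, tab_b above 0.004 m and z of cap in the frame of tub below 0.0765 m), for 0.1 s.
2. the cap, still down on the neck, has been turned out of its lock (angle between the x axis of cap and the x axis of tub, either way round above 0.3 rad and z of cap in the frame of tub below 0.0765 m), for 0.1 s.
3. the cap stands upright on the floor of the tray while the fingers still touch it (horizontal distance between cap and drip_tray_in below 0.025 m and z of cap in the frame of drip_tray_in between -0.004 and 0.004 m and angle between cap's own z axis and vertical below 0.1 rad and contact force between the fingers and cap above 0.3 N), for 0.1 s.
At the end, for the whole second after the job is handed in: The cap stands right way up (within 0.1 rad) and still on the floor of the drip tray (its rim within 4 mm of the floor's height), its axis within 25 mm of the tray's centre, let go (horizontal distance between cap and drip_tray_in below 0.025 m and z of cap in the frame of drip_tray_in between -0.004 and 0.004 m and angle between cap's own z axis and vertical below 0.1 rad and linear speed of cap below 0.02 m/s); the robot touches nothing.
It fails at once if the tabs are crushed: the fingers press on the cap with more than 80 N over both sides together (contact force between the fingers and cap above 80 N).
It fails at once if the cap is forced against the tub (its neck, posts, lugs or shoulder) with more than 30 N (contact force between cap and tub above 30 N).
It fails at once if the cable gland is moved by more than 20 mm (distance of gland from where it was at the start of the episode above 0.02 m).
It fails at once if the pipe union is moved by more than 20 mm (distance of union from where it was at the start of the episode above 0.02 m).
It fails at once if the terminal block is moved by more than 20 mm (distance of terminals from where it was at the start of the episode above 0.02 m).
It also fails if it takes over 54 s, if anything falls off the work surface, if the arm or the gripper's body presses on something with over 40 N, if the wrist force passes 120 N, or if a joint passes its speed limit or range.

## Robot

A 6-joint arm with a two-finger parallel gripper is mounted at the origin on a cart in front of the work surface, level with it; the furniture and walls round the work are solid. World frame = base frame: x ahead of the robot, y to its left, z up, the work surface at z = 0. Lengths are in m, angles in degrees, forces in N, time in s.
With the tool pointing down it reaches from about 0.2 to 0.875 m from the base axis. Payload 3.4 kg.
Tool frame: the origin (TCP) lies on the centre line of the jaws, within the pads' length; the fingertips stand 11 mm ahead of it and the grasp point (between the pads) lies 8 mm behind it; z points along the fingers, y is the line along which they close (so a half turn about z gives the same grasp; the last joint's range is limited). The gripper opens to 94 mm and grips with 3 to 60 N. Pads are 16 mm wide; open, the fingers measure 119 mm over their backs; the gripper's body (75 mm by 177 mm) begins 78 mm behind the grasp point.
Start: joints at [57.009, 15.808, 86.224, -0, 77.962, -6.933], TCP at [0.253, 0.517, 0.216] pointing down, gripper open.
Joint ranges: [-165.64, 165.64], [-43.16, 119.46], [12.63, 154.43], [-67.54, 247.53], [6.08, 155.33], [-154.97, 154.97]. Speed limits (degrees/s): [147.25, 147.25, 180, 180, 180, 180].

## Interface

Orientations are given as a 3x3 rotation matrix whose columns are the frame's x, y, z axes.
In Python, from bench import bot, get_image, job gives the robot as it stands. The module is installed in compiled form; this text tells all that it offers.
- The arm moves only by the tool drive_tool, never from a script. Its argument "rows" is a list of rows, each a list of 4 numbers: the shift along the tool's x, y, z in mm, then the turn about the tool's z in units of 6 degrees (1.0 is 6 degrees). A call has 1 to 20 rows; each row is the pose to reach, as a shift and turn from the pose commanded when the call began, along the tool's axes at that moment; what a row does not reach only later rows make up. A row lasts 1/10 s, in which the tool goes at most 50 mm and 8.59 degrees, less where a joint would pass 70% of its speed; a pose out of reach is approached as far as the arm can. A call with a gripper value outside its range is refused whole. "hand" is the closure, from -1 (fully open) to 1 (shut), set as the call begins (left out, the last holds). The fingers move at their own pace and stop on an object; "newtons" is the grip in N (left out, the last holds). Time passes only in rows, so rows that repeat a pose let the fingers close. It gives the time, the measured TCP pose, the force, the opening and the grip force at its end, in the units of the state.
- bot.get_obs(): the state, without advancing time (a new reading comes with each control period).
- get_image(name): name is "scene" or "side" or "wrist"; returns a dict with "color" (384x512x3 uint8, red, green, blue), "range_z" (384x512 float32, m along the optical axis (not along the pixel's ray), 0 where there is no reading), "mtx" (3x3 intrinsics, pixels), "distortion" ([k1, k2, p1, p2, k3] as OpenCV has them; the pictures are not rectified), "origin" and "rotation" of the camera in the world; the wrist camera has in their place "tool_from_camera" (4x4, takes a point from camera to tool coordinates, whose origin is the TCP and whose axes are the flange's). Camera axes: x right, y up, looking along -z (the intrinsics and any distortion apply to the point x, -y, -z); pixel columns grow to the right and rows downward; lengths in m; the calibration is good to about 2 mm. A picture is of the moment at which its call begins: read the wrist's pose just before it.
- job.job_done(): hands the job in; it is judged then, once.
The state is a dict: "time": time; "joints": joint angles; "qd": joint speeds; "joint_torque": joint torques, N m; "eef_pos": TCP position; "orientation": TCP orientation; "force": force on the tool from outside, world axes, zero at the start; "ft_torque": the same for the moment, N m; "opening": finger opening in m; "grasp_force": force on a finger pad.
Only numpy, scipy, OpenCV 4.12 (cv2) and the standard library are available. Lean on these libraries where they do the work, as an engineer would, in place of code of your own. Each camera call takes 0.05 s, during which the arm holds its last target. There are 200 camera calls.

## Working session

There is one attempt and no reset: what is moved stays moved. The work goes in short steps, Python scripts to look and compute and a tool call to move; the robot and the scene stay as the last step left them, time stands still between calls to the robot, and variables do not carry over. Pictures are saved under pics/ and viewed, at most 10 in all, crops included, and the job is handed in when it is done.

Besides the shell and the picture viewer there is one more tool, called after "Emit:" as name(argument=value, ...), one argument or row to a line, values as JSON. drive_tool: Moves the arm, as the interface text tells. Its arguments: {"type":"object","properties":{"rows":{"type":"array","items":{"type":"array","items":{"type":"number"}}},"hand":{"type":"number"},"newtons":{"type":"number"}},"required":["rows"]}

```bash
mkdir -p pics; cat > h.py <<'E'
import numpy as np, cv2
from bench import bot,get_image,job
def grab(n):
    o=bot.get_obs(); d=get_image(n)
    if n=='wrist':
        T=np.eye(4);T[:3,:3]=np.array(o['orientation']);T[:3,3]=o['eef_pos'];C=T@np.array(d['tool_from_camera'])
        d['rotation'],d['origin']=C[:3,:3],C[:3,3]
    return d
def rays(d,px):
    u=cv2.undistortPoints(np.float64(px).reshape(-1,1,2),np.array(d['mtx']),np.array(d['distortion'])).reshape(-1,2)
    return np.c_[u[:,0],-u[:,1],-np.ones(len(u))]@np.array(d['rotation']).T
def onplane(d,px,z):
    r=rays(d,px);o=np.array(d['origin']);return o+r*((z-o[2])/r[:,2:])
def cloud(d):
    z=d['range_z'];v,u=np.nonzero(z>0)
    return np.c_[u,v],np.array(d['origin'])+rays(d,np.c_[u,v])*z[v,u][:,None]
E
python3 - <<'E'
from h import *
o=bot.get_obs();print(o['time'],o['eef_pos'],o['orientation'],o['opening'])
a=grab('scene');b=grab('side');c=grab('wrist')
cv2.imwrite('pics/a.png',np.hstack([a['color']])[:,:,::-1]);cv2.imwrite('pics/b.png',b['color'][:,:,::-1])
for d in (a,b,c):print(d['origin'],d['rotation'],d['mtx'][0][0],d['distortion'])
E
```

```text
0.0 [0.25229476 0.51610914 0.21561924] [[-8.98373832e-01  4.39230672e-01 -9.35680941e-04]
 [ 4.39231633e-01  8.98372576e-01 -1.51214252e-03]
 [ 1.76410721e-04 -1.76944994e-03 -9.99998419e-01]] 0.09372892598925227
[-0.08034985 -0.83047591  0.96055005] [[ 0.64289851  0.57184025 -0.50958829]
 [-0.7658226   0.4676923  -0.44133849]
 [-0.01404459  0.67399009  0.73860687]] 400.24865384044364 [-0.04829924  0.          0.          0.          0.        ]
[ 0.1834971  -1.38540922  0.64438103] [[ 0.95647846  0.12012494 -0.26593034]
 [-0.29168964  0.41898742 -0.85986435]
 [ 0.00813031  0.90001086  0.43579164]] 460.9777183036625 [-0.19083136  0.          0.          0.          0.        ]
[0.19339441 0.54595933 0.38388626] [[ 4.39760639e-01 -8.74395231e-01 -2.05045265e-01]
 [ 8.98114520e-01  4.27906344e-01  1.01422235e-01]
 [-9.42948532e-04 -2.28755637e-01  9.73483420e-01]] 268.3447361949371 [-0.00690658  0.          0.          0.          0.        ]
```

View pics/a.png

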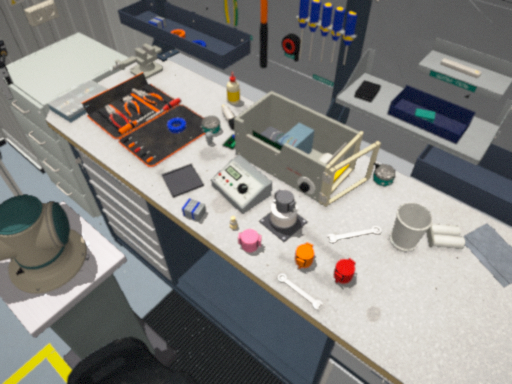

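View pics/b.png

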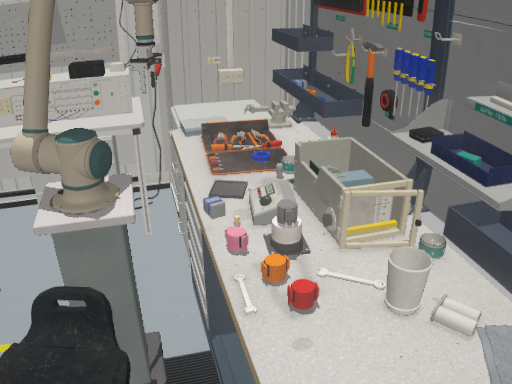

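The scene picture shows the tub with its grey cap at about (284,205), the tray at (183,180), the terminals at (193,208) and the union at (234,223). The orange, red and pink look-alikes are in front. The side picture has the tub at (287,225) and the tray at (228,189).

```bash
python3 - <<'E'
from h import *
for n,boxes in (('scene',{'tub':(255,180,315,240),'tray':(158,160,208,200)}),('side',{'tub':(262,195,312,258),'tray':(205,176,252,200)})):
    d=grab(n);px,P=cloud(d)
    for k,(x0,y0,x1,y1) in boxes.items():
        m=(px[:,0]>=x0)&(px[:,0]<=x1)&(px[:,1]>=y0)&(px[:,1]<=y1);Q=P[m]
        print(n,k,np.histogram(Q[:,2],np.arange(-.02,.16,.01))[0])
        if k=='tub':
            for lo,hi in ((.1,.15),(.113,.125),(.04,.085)):
                t=Q[(Q[:,2]>lo)&(Q[:,2]<hi)];print(lo,len(t),t.min(0) if len(t) else'',t.max(0) if len(t) else '',np.median(t,0))
            # colour of pts
        else:
            g=cv2.cvtColor(d['color'],cv2.COLOR_RGB2GRAY)[y0:y1,x0:x1]
            mk=np.uint8(g<95)*255;c=max(cv2.findContours(mk,0,2)[0],key=cv2.contourArea).reshape(-1,2)+[x0,y0]
            W=onplane(d,c,.008);print(len(c),cv2.minAreaRect(np.float32(W[:,:2]*1000)))
    cv2.imwrite(f'pics/{n}_t.png',cv2.resize(d['color'][160:270,150:330] if n=='scene' else d['color'][150:270,190:340],None,fx=4,fy=4,interpolation=cv2.INTER_CUBIC)[:,:,::-1])
E
```

```text
scene tub [   0  241 1701  197  189  125  179  167  290  178   62   48   50  166
  106    0    0]
0.1 322 [ 0.49807866 -0.46562218  0.10047392] [ 0.54883425 -0.39971488  0.12380337] [ 0.51809162 -0.43572155  0.11887585]
0.113 257 [ 0.49914451 -0.46542253  0.11304778] [ 0.54883425 -0.39971488  0.12380337] [ 0.5210829  -0.43377773  0.11958486]
0.04 851 [ 0.39884825 -0.4708591   0.04000053] [ 0.65407292 -0.29789498  0.08449402] [ 0.53248581 -0.42636692  0.06370052]
scene tray [   0  190 1780   97    0   12    4    0    0    0    0    0    0    0
    0    0    0]
84 ((449.36798095703125, -79.00045013427734), (109.16792297363281, 100.8349609375), 67.61572265625)
side tub [  0 547 732 177 219 169 305 244 313 110  67  72  72 216   7   0   0]
0.1 295 [ 0.49679764 -0.46644472  0.10008391] [ 0.54844359 -0.40122153  0.12144896] [ 0.51930716 -0.44496441  0.1167797 ]
0.113 197 [ 0.49832293 -0.46513413  0.11302396] [ 0.54844359 -0.40122153  0.12144896] [ 0.52187839 -0.43842382  0.11795957]
0.04 1009 [ 0.4349156  -0.55858725  0.04001356] [ 0.65170395 -0.23432677  0.08477606] [ 0.5140775  -0.44704526  0.05836655]
side tray [  0 232 811  33   2 109  10   1   0   0   0   0   0   0   0   0   0]
54 ((435.3635559082031, -110.99384307861328), (64.04978942871094, 115.4756088256836), 56.85649490356445)
```

View pics/scene_t.png

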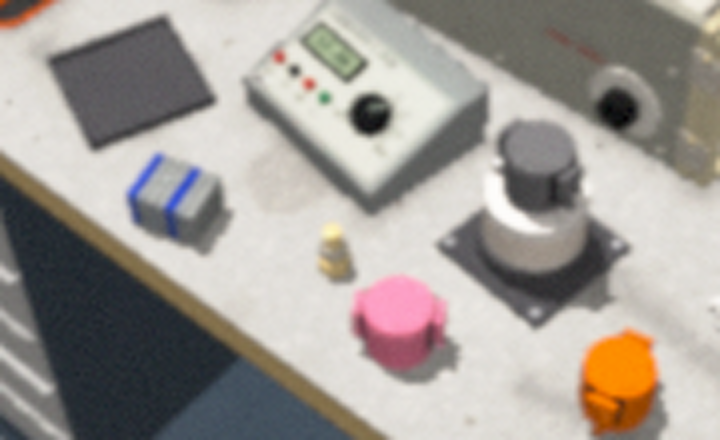

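```bash
python3 - <<'E'
from h import *
A=[]
for n in ('scene','side'):
    d=grab(n);px,P=cloud(d);A.append(P)
    t=P[(P[:,2]>.09)&(P[:,2]<.135)&(np.hypot(P[:,0]-.523,P[:,1]+.432)<.045)]
    c,s,a=cv2.minAreaRect(np.float32(t[:,:2]*1000));print(n,len(t),c,s,a)
    for i in (t[:,1].argmax(),t[:,1].argmin()):print(t[i])
    h=P[(P[:,2]>.0)&(P[:,2]<.02)&(np.hypot(P[:,0]-.523,P[:,1]+.432)<.06)]
P=np.vstack(A);P=P[(P[:,2]>.05)&(P[:,2]<.5)]
# obstacle map, 5 cm cells, max z in mm
print('x->',np.arange(.2,.85,.05).round(2))
for y in np.arange(.6,-.75,-.05):
    print('%.2f'%y,[int(1000*max([0,*P[(abs(P[:,0]-x)<.025)&(abs(P[:,1]-y)<.025),2]])) for x in np.arange(.2,.85,.05)])
E
```

```text
scene 366 (521.8502197265625, -432.7571716308594) (51.10641860961914, 64.30549621582031) 21.473485946655273
[ 0.52018755 -0.39886015  0.11694182]
[ 0.5206506  -0.46518053  0.1017958 ]
side 371 (520.7708129882812, -436.5755615234375) (57.98405456542969, 50.678104400634766) 48.451419830322266
[ 0.51814362 -0.40157863  0.11583897]
[ 0.51749512 -0.46707747  0.09345162]
x-> [0.2  0.25 0.3  0.35 0.4  0.45 0.5  0.55 0.6  0.65 0.7  0.75 0.8 ]
0.60 [0, 309, 348, 0, 0, 0, 0, 0, 0, 62, 0, 0, 0]
0.55 [0, 352, 348, 0, 0, 0, 0, 0, 0, 96, 105, 92, 112]
0.50 [498, 499, 498, 0, 0, 57, 56, 55, 55, 122, 104, 89, 110]
0.45 [388, 498, 0, 0, 0, 56, 56, 59, 58, 59, 59, 57, 0]
0.40 [0, 346, 0, 0, 0, 0, 0, 0, 0, 0, 0, 0, 0]
0.35 [0, 0, 0, 0, 0, 0, 0, 0, 0, 0, 0, 0, 0]
0.30 [0, 0, 0, 0, 0, 0, 0, 0, 0, 0, 0, 0, 0]
0.25 [0, 0, 0, 0, 0, 0, 0, 0, 0, 0, 0, 0, 0]
0.20 [0, 0, 0, 0, 0, 0, 0, 0, 0, 0, 0, 0, 0]
0.15 [0, 0, 0, 0, 0, 0, 0, 0, 0, 0, 0, 0, 0]
0.10 [0, 0, 0, 0, 0, 0, 0, 0, 0, 0, 0, 0, 0]
0.05 [0, 0, 0, 0, 0, 0, 0, 0, 0, 0, 0, 0, 0]
-0.00 [0, 0, 0, 0, 0, 0, 0, 0, 0, 50, 0, 0, 0]
-0.05 [0, 0, 0, 0, 0, 0, 0, 0, 0, 0, 0, 0, 0]
-0.10 [0, 0, 0, 0, 0, 0, 0, 0, 0, 0, 0, 0, 0]
-0.15 [0, 0, 0, 0, 0, 0, 0, 53, 0, 170, 167, 170, 168]
-0.20 [0, 0, 0, 0, 0, 0, 55, 69, 72, 154, 124, 71, 70]
-0.25 [0, 0, 0, 0, 0, 0, 70, 70, 71, 124, 126, 120, 112]
-0.30 [0, 0, 0, 0, 0, 0, 72, 71, 71, 149, 128, 122, 115]
-0.35 [0, 0, 0, 0, 0, 0, 57, 70, 69, 169, 122, 113, 114]
-0.40 [0, 0, 0, 0, 52, 0, 123, 124, 0, 168, 0, 85, 264]
-0.45 [0, 0, 0, 0, 51, 0, 123, 124, 0, 168, 165, 165, 265]
-0.50 [0, 0, 0, 0, 0, 0, 0, 0, 0, 171, 171, 171, 268]
-0.55 [0, 0, 0, 0, 0, 52, 50, 0, 0, 0, 0, 171, 264]
-0.60 [0, 0, 0, 0, 0, 0, 0, 0, 0, 0, 0, 0, 266]
-0.65 [0, 0, 0, 0, 0, 51, 53, 0, 0, 0, 0, 0, 265]
-0.70 [0, 0, 0, 0, 0, 51, 52, 0, 0, 127, 127, 121, 265]
```

Emit:
drive_tool(
  rows=[
    [-33,-37,-1,1.2],
    [-66,-73,-2,2.4],
    [-99,-110,-4,3.6],
    [-131,-147,-5,4.8],
    [-164,-184,-6,6],
    [-197,-220,-7,7.2],
    [-230,-257,-8,8.4],
    [-263,-294,-10,9.6],
    [-296,-330,-11,10.8],
    [-328,-367,-12,12],
    [-361,-404,-13,13.2],
    [-394,-440,-14,14.4],
    [-427,-477,-16,15.6],
    [-460,-514,-17,16.8],
    [-493,-550,-18,18],
    [-526,-587,-19,19.2],
    [-558,-624,-20,20.4],
    [-591,-661,-22,21.6],
    [-624,-697,-23,22.8],
    [-657,-734,-24,23.2],
  ],
  hand=-1,
)

```text
time: 2.35
eef_pos: [0.5207, -0.4334, 0.2404]
orientation: [[0.968, 0.251, 0.0], [0.251, -0.968, 0.0], [0.0, -0.0, -1.0]]
force: [0.5, 0.2, -0.1]
opening: 0.0937
grasp_force: 0.0
```

```bash
python3 - <<'E'
from h import *
d=grab('wrist');np.save('w1.npy',d,allow_pickle=True)
cv2.imwrite('pics/w1.png',cv2.resize(d['color'],(800,600))[:,:,::-1])
px,P=cloud(d)
t=P[(P[:,2]>.112)&(P[:,2]<.13)&(np.hypot(P[:,0]-.523,P[:,1]+.432)<.045)]
print(np.median(t,0),cv2.minAreaRect(np.float32(t[:,:2]*1000)), bot.get_obs()['joints'])
E
```

```text
[ 0.52616814 -0.43058182  0.11828749] ((525.8485717773438, -430.9688415527344), (63.7896728515625, 50.121028900146484), 82.3846435546875) [-45.95310847  24.69346953  69.51773829  -0.23647504  85.39009846
  29.74016878]
```

View pics/w1.png

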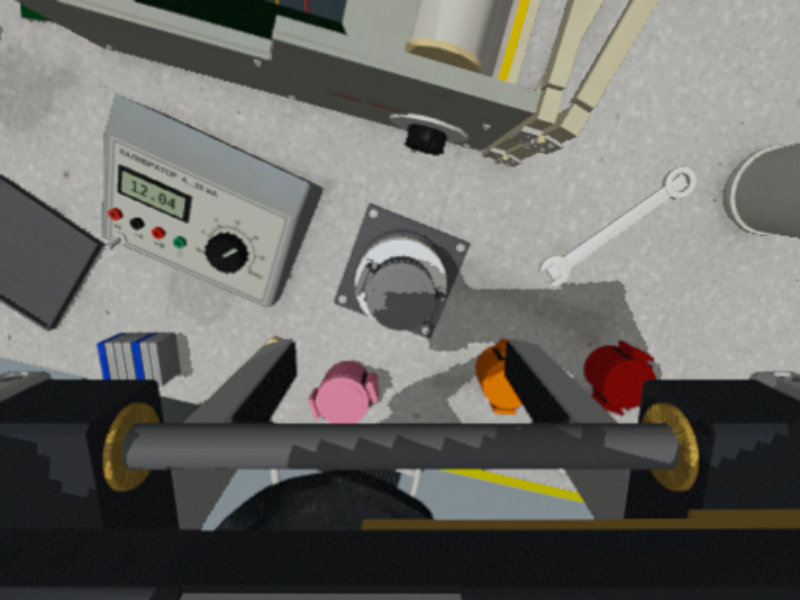

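The wrist picture shows the cap at about (403,290) in its square holder, whose corners are near (370,205), (470,243) and (335,303). The cap's tabs point left and right, at about −97° in world.

Emit:
drive_tool(
  rows=[
    [-5,3,8,1],
    [-10,8,15,2],
    [-15,12,23,3],
    [-20,15,30,3.7],
    [-20,15,30,3.7],
    [-20,15,30,3.7],
  ],
)

```text
time: 3.0
eef_pos: [0.5049, -0.4508, 0.2104]
orientation: [[0.992, -0.128, 0.0], [-0.128, -0.992, 0.0], [-0.0, -0.0, -1.0]]
force: [0.2, -0.7, 0.4]
opening: 0.0936
grasp_force: 0.0
```

```bash
python3 - <<'E'
from h import *
o=bot.get_obs();R=np.array(o['orientation']);print(o['eef_pos'],'yang',np.degrees(np.arctan2(R[1,1],R[0,1])))
e=grab('wrist');np.save('w2.npy',e,allow_pickle=True);d=np.load('w1.npy',allow_pickle=True).item()
for k in (d,e):
    px,P=cloud(k)
    r=np.hypot(P[:,0]-.523,P[:,1]+.432)
    m=(P[:,2]>.112)&(P[:,2]<.13)&(r<.045);t=P[m]
    # image-based hull of cap-top pixels, cast onto plane of measured top
    zt=np.median(t[:,2]);W=onplane(k,px[m],zt)
    c,s,a=cv2.minAreaRect(np.float32(W[:,:2]*1000));print('cap',zt,len(t),c,s,a)
    for w in (.060,.066):
        m=(P[:,2]>.06)&(P[:,2]<.078)&(r<.045);
    print('shoulder z',np.median(P[m][:,2]))
    m=(P[:,2]>-.01)&(P[:,2]<.02)&(r<.08);hsv=cv2.cvtColor(k['color'],cv2.COLOR_RGB2HSV)
    dark=hsv[px[:,1],px[:,0],2]<90
    mk=np.zeros(hsv.shape[:2],np.uint8);q=px[m&dark];mk[q[:,1],q[:,0]]=255
    H=onplane(k,q,.004);print('holder z',np.median(P[m&dark][:,2]),cv2.minAreaRect(np.float32(H[:,:2]*1000)))
x0=e['color'][60:310,120:440];cv2.imwrite('pics/w2.png',cv2.resize(x0,None,fx=2.5,fy=2.4,interpolation=cv2.INTER_CUBIC)[:,:,::-1])
E
```

```text
[ 0.50488972 -0.45076885  0.21043173] yang -97.37135617486543
cap 0.1182874882124903 1793 (526.24072265625, -430.7674865722656) (63.109046936035156, 50.52779769897461) 82.25918579101562
shoulder z 0.06977889797655307
holder z 0.005937326754167804 ((524.9004516601562, -438.24163818359375), (115.24947357177734, 102.4041976928711), 83.17493438720703)
cap 0.118315891436902 2218 (526.2703857421875, -431.620361328125) (61.58369827270508, 49.96279525756836) 82.6233901977539
shoulder z 0.06989952410896444
holder z 0.005874228497375317 ((525.8762817382812, -432.50665283203125), (103.59344482421875, 100.97880554199219), 82.62140655517578)
```

View pics/w2.png

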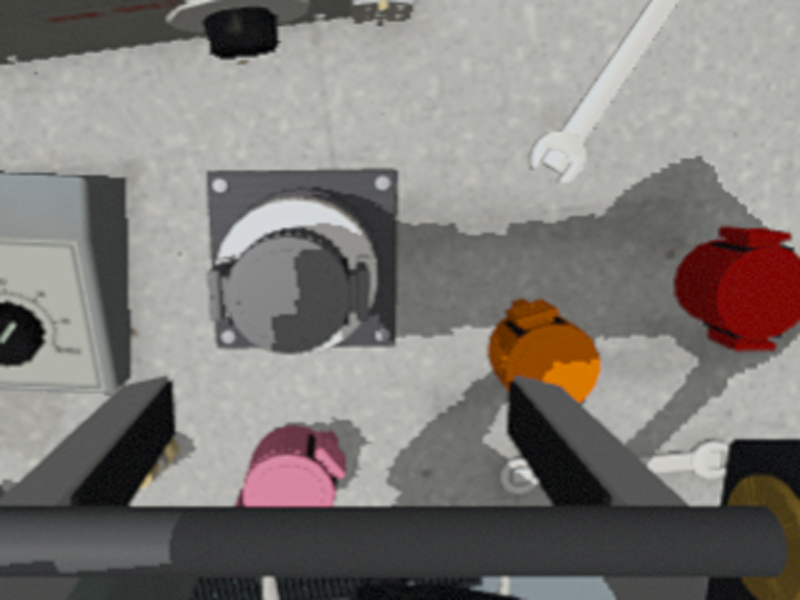

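The second view puts the cap top at (0.526, −0.431, 0.118) and the tab axis at −97.4°. The 118 mm height and the 50/62 mm sizes match the text, and the jaws already line up with the tabs.

Emit:
drive_tool(
  rows=[
    [9,-11,10,0],
    [18.6,-22,30,0],
    [18.6,-22,55,0],
    [18.6,-22,80,0],
    [18.6,-22,100,0],
    [18.6,-22,112,0],
    [18.6,-22,112,0],
    [18.6,-22,112,0],
  ],
)

```text
time: 3.85
eef_pos: [0.5269, -0.4315, 0.0989]
orientation: [[0.992, -0.129, 0.001], [-0.129, -0.992, -0.0], [0.001, 0.0, -1.0]]
force: [0.0, -0.2, -0.0]
opening: 0.094
grasp_force: 0.0
```

Emit:
drive_tool(
  rows=[
    [0,0,0,0],
    [0,0,0,0],
    [0,0,0,0],
    [0,0,0,0],
    [0,0,0,0],
    [0,0,0,0],
    [0,0,0,0],
    [0,0,0,0],
    [0,0,0,0],
    [0,0,0,0],
  ],
  hand=1,
  newtons=18,
)

```text
time: 4.85
eef_pos: [0.5263, -0.4319, 0.099]
orientation: [[0.992, -0.13, 0.001], [-0.13, -0.992, -0.001], [0.001, 0.001, -1.0]]
force: [0.0, 0.2, 5.8]
opening: 0.0528
grasp_force: 18.0
```

Emit:
drive_tool(
  rows=[
    [0,0,-0.5,-0.4],
    [0,0,-0.5,-0.9],
    [0,0,-0.5,-1.4],
    [0,0,-0.5,-1.9],
    [0,0,-0.5,-2.4],
    [0,0,-0.5,-2.9],
    [0,0,-0.5,-3.4],
    [0,0,-0.5,-3.9],
    [0,0,-0.5,-3.9],
  ],
)

```text
time: 5.75
eef_pos: [0.5264, -0.4317, 0.099]
orientation: [[0.962, 0.275, 0.0], [0.275, -0.962, -0.0], [0.0, 0.0, -1.0]]
force: [-0.1, 0.7, 4.1]
opening: 0.0529
grasp_force: 18.0
```

```bash
cat > s.py <<'E'
from h import *
for i in range(1):
    o=bot.get_obs();R=np.array(o['orientation']);print('t',o['time'],np.round(o['eef_pos'],4),'yang',np.degrees(np.arctan2(R[1,1],R[0,1])).round(2),'F',np.round(o['force'],2),'M',np.round(o['ft_torque'],3),'tq6',round(o['joint_torque'][5],3),o['opening'],o['grasp_force'],'J',np.round(o['joints'],1))
E
python3 s.py
```

```text
t 5.75 [ 0.5264 -0.4317  0.099 ] yang -74.06 F [-0.05  0.7   4.07] M [-0.009  0.161  0.028] tq6 -0.209 0.05286587279306106 17.999982233159244 J [-45.2  29.1  82.1   0.   68.8  28.8]
```

Emit:
drive_tool(
  rows=[
    [0,0,0,-0.3],
    [0,0,0,-0.7],
    [0,0,0,-0.7],
  ],
)

```text
time: 6.05
eef_pos: [0.5264, -0.4317, 0.099]
orientation: [[0.939, 0.343, 0.0], [0.343, -0.939, -0.0], [0.0, 0.0, -1.0]]
force: [-0.1, -0.3, 3.5]
opening: 0.0525
grasp_force: 18.0
```

```bash
python3 s.py
```

```text
t 6.05 [ 0.5264 -0.4317  0.099 ] yang -69.92 F [-0.05 -0.26  3.47] M [-0.07   0.104 -0.002] tq6 -0.155 0.052515070753209485 18.00015428569168 J [-45.2  29.1  82.1   0.   68.8  24.7]
```

Emit:
drive_tool(
  rows=[
    [0,0,0,-0.3],
    [0,0,0,-0.6],
    [0,0,0,-0.6],
  ],
)

```text
time: 6.35
eef_pos: [0.5263, -0.4317, 0.0991]
orientation: [[0.916, 0.401, 0.0], [0.401, -0.916, -0.0], [0.0, 0.0, -1.0]]
force: [0.7, 0.1, 4.0]
opening: 0.053
grasp_force: 18.0
```

```bash
python3 s.py
```

```text
t 6.35 [ 0.5263 -0.4317  0.0991] yang -66.34 F [0.66 0.13 3.96] M [-0.044  0.132  0.005] tq6 -0.107 0.05296657465662288 18.000251236371696 J [-45.2  29.1  82.1   0.   68.8  21.1]
```

Emit:
drive_tool(
  rows=[
    [0,0,0,-0.3],
    [0,0,0,-0.6],
    [0,0,0,-0.6],
  ],
)

```text
time: 6.65
eef_pos: [0.5263, -0.4317, 0.0991]
orientation: [[0.889, 0.458, 0.0], [0.458, -0.889, -0.0], [0.0, 0.0, -1.0]]
force: [0.4, 1.0, 4.0]
opening: 0.0531
grasp_force: 18.0
```

```bash
python3 s.py
```

```text
t 6.65 [ 0.5263 -0.4317  0.0991] yang -62.74 F [0.41 1.   4.01] M [-0.024  0.139  0.025] tq6 -0.106 0.05309389547813623 18.000274188816547 J [-45.2  29.1  82.1   0.   68.8  17.5]
```

Emit:
drive_tool(
  rows=[
    [0,0,0,-0.3],
    [0,0,0,-0.6],
    [0,0,0,-0.6],
  ],
)

```text
time: 6.95
eef_pos: [0.5263, -0.4317, 0.099]
orientation: [[0.858, 0.513, 0.0], [0.513, -0.858, -0.0], [0.0, 0.0, -1.0]]
force: [0.4, -0.2, 2.6]
opening: 0.0524
grasp_force: 18.0
```

```bash
python3 s.py
```

```text
t 6.95 [ 0.5263 -0.4317  0.099 ] yang -59.14 F [ 0.43 -0.16  2.62] M [-0.018  0.167 -0.028] tq6 -0.105 0.052361386137477026 18.00027610268444 J [-45.2  29.1  82.1   0.   68.8  13.9]
```

Emit:
drive_tool(
  rows=[
    [0,0,0,-0.3],
    [0,0,0,-0.6],
    [0,0,0,-0.6],
  ],
)

```text
time: 7.25
eef_pos: [0.5263, -0.4317, 0.099]
orientation: [[0.825, 0.566, 0.0], [0.566, -0.825, -0.0], [0.0, 0.0, -1.0]]
force: [0.0, 0.3, 5.0]
opening: 0.0525
grasp_force: 18.0
```

```bash
python3 s.py
```

```text
t 7.25 [ 0.5263 -0.4317  0.099 ] yang -55.55 F [0.01 0.26 5.01] M [-0.022  0.104  0.016] tq6 -0.105 0.052528494768041036 18.00036855507642 J [-45.2  29.1  82.1   0.   68.8  10.3]
```

Emit:
drive_tool(
  rows=[
    [0,0,0,-0.3],
    [0,0,0,-0.6],
    [0,0,0,-0.6],
  ],
)

```text
time: 7.55
eef_pos: [0.5262, -0.4317, 0.099]
orientation: [[0.787, 0.616, 0.0], [0.616, -0.787, -0.0], [0.0, 0.0, -1.0]]
force: [0.6, 0.0, 4.2]
opening: 0.0523
grasp_force: 18.0
```

```bash
python3 s.py
```

```text
t 7.55 [ 0.5262 -0.4317  0.099 ] yang -51.95 F [0.59 0.   4.21] M [-0.114  0.109 -0.032] tq6 -0.104 0.052268387574084675 18.000354669056833 J [-45.2  29.1  82.1   0.   68.8   6.7]
```

Emit:
drive_tool(
  rows=[
    [0,0,0,-0.3],
    [0,0,0,-0.6],
    [0,0,0,-0.6],
  ],
)

```text
time: 7.85
eef_pos: [0.5262, -0.4317, 0.099]
orientation: [[0.747, 0.665, 0.0], [0.665, -0.747, -0.0], [0.0, 0.0, -1.0]]
force: [-0.1, -0.4, 4.5]
opening: 0.0529
grasp_force: 18.0
```

```bash
python3 s.py
```

```text
t 7.85 [ 0.5262 -0.4317  0.099 ] yang -48.35 F [-0.12 -0.36  4.54] M [-0.056  0.055 -0.008] tq6 -0.103 0.052932645177741385 18.000388364307582 J [-45.2  29.1  82.1   0.   68.8   3.1]
```

Emit:
drive_tool(
  rows=[
    [0,0,0,-0.3],
    [0,0,0,-0.6],
    [0,0,0,-0.6],
  ],
)

```text
time: 8.15
eef_pos: [0.5262, -0.4316, 0.099]
orientation: [[0.704, 0.71, 0.0], [0.71, -0.704, -0.0], [0.0, 0.0, -1.0]]
force: [-0.5, 0.4, 4.1]
opening: 0.0526
grasp_force: 18.0
```

```bash
python3 s.py; python3 - <<'E'
from h import *
a=grab('scene')['color'][170:250,240:330];b=grab('side')['color'][180:260,242:332]
cv2.imwrite('pics/g.png',cv2.resize(np.hstack([a,b]),None,fx=4.4,fy=4.4,interpolation=cv2.INTER_CUBIC)[:,:,::-1])
E
```

```text
t 8.15 [ 0.5262 -0.4316  0.099 ] yang -44.75 F [-0.55  0.43  4.08] M [-0.117  0.133  0.028] tq6 -0.102 0.05264670158345262 18.000425789505243 J [-45.2  29.1  82.1   0.   68.8  -0.5]
```

View pics/g.png

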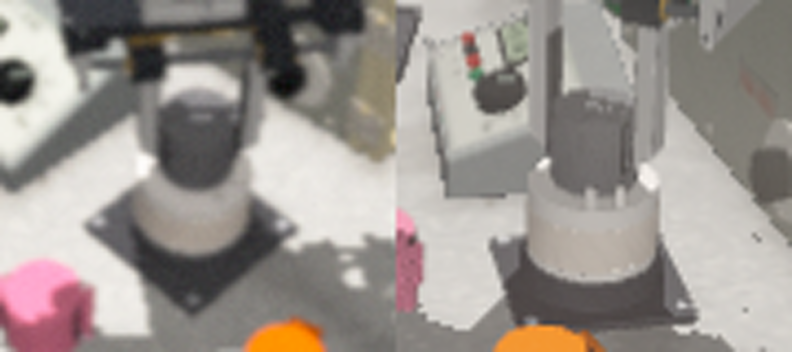

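The scene half shows the cap at (200,140) turned with the fingers: its tabs are between the pads and no longer in line with the posts. The side half shows the bare white post pair at (605,197). I'll carry on turning.

Emit:
drive_tool(
  rows=[
    [0,0,0,-0.3],
    [0,0,0,-0.6],
    [0,0,0,-0.6],
  ],
)

```text
time: 8.55
eef_pos: [0.5262, -0.4316, 0.099]
orientation: [[0.658, 0.753, 0.0], [0.753, -0.658, 0.0], [0.0, 0.0, -1.0]]
force: [0.6, -0.4, 4.5]
opening: 0.0523
grasp_force: 18.0
```

```bash
python3 s.py
```

```text
t 8.55 [ 0.5262 -0.4316  0.099 ] yang -41.14 F [ 0.6  -0.42  4.49] M [-0.011  0.095 -0.143] tq6 -0.254 0.05232470878690346 18.00035438966006 J [-45.2  29.1  82.1   0.   68.8  -4.1]
```

The turning moment rose to 0.15 Nm, so this is the stop. I'll ease back slightly and start the lift.

Emit:
drive_tool(
  rows=[
    [0,0,0,0.15],
    [0,0,0,0.3],
    [0,0,-1,0.3],
    [0,0,-2,0.3],
    [0,0,-3,0.3],
    [0,0,-4,0.3],
    [0,0,-4,0.3],
  ],
)

```text
time: 9.25
eef_pos: [0.5258, -0.4314, 0.1025]
orientation: [[0.68, 0.733, -0.001], [0.733, -0.68, 0.001], [-0.0, -0.001, -1.0]]
force: [-0.6, -1.3, -0.7]
opening: 0.0529
grasp_force: 18.0
```

```bash
python3 s.py
```

```text
t 9.25 [ 0.5258 -0.4314  0.1025] yang -42.86 F [-0.6  -1.27 -0.69] M [-0.205  0.234 -0.034] tq6 -0.022 0.05290491390414715 17.999750864692032 J [-45.2  28.9  81.8  -0.   69.3  -2.4]
```

Emit:
drive_tool(
  rows=[
    [0,0,-2,0],
    [0,0,-4,0],
    [0,0,-6,0],
    [0,0,-8,0],
    [0,0,-8,0],
  ],
)

```text
time: 9.75
eef_pos: [0.5265, -0.4316, 0.1115]
orientation: [[0.68, 0.733, 0.001], [0.733, -0.68, -0.0], [0.0, 0.001, -1.0]]
force: [0.0, -0.6, -1.2]
opening: 0.0525
grasp_force: 18.0
```

```bash
python3 s.py
```

```text
t 9.75 [ 0.5265 -0.4316  0.1115] yang -42.85 F [ 0.01 -0.6  -1.15] M [-0.047  0.116 -0.023] tq6 -0.001 0.05254824499892038 17.99987938720733 J [-45.2  28.5  81.2   0.   70.2  -2.4]
```

Free lift. I'll raise the cap clear, then measure the tray from the fixed cameras.

Emit:
drive_tool(
  rows=[
    [0,0,-8,0],
    [0,0,-18,0],
    [0,0,-28,0],
    [0,0,-38,0],
    [0,0,-48,0],
    [0,0,-60,0],
    [0,0,-75,0],
    [0,0,-90,0],
    [0,0,-105,0],
    [0,0,-120,0],
    [0,0,-120,0],
  ],
)

```text
time: 10.85
eef_pos: [0.5272, -0.4326, 0.2341]
orientation: [[0.68, 0.733, 0.004], [0.733, -0.68, -0.004], [-0.0, 0.005, -1.0]]
force: [0.2, 0.6, -0.4]
opening: 0.0523
grasp_force: 18.0
```

```bash
python3 s.py; python3 - <<'E'
from h import *
w1=np.load('w1.npy',allow_pickle=True).item()
for n,d,(x0,y0,x1,y1) in (('scene',grab('scene'),(150,155,215,205)),('side',grab('side'),(203,174,254,202))):
    px,P=cloud(d)
    v=cv2.cvtColor(d['color'],cv2.COLOR_RGB2HSV)[:,:,2]
    mk=np.zeros(v.shape,np.uint8);mk[y0:y1,x0:x1]=(v[y0:y1,x0:x1]<105)*255
    mk=cv2.morphologyEx(mk,cv2.MORPH_OPEN,np.ones((3,3)))
    c=max(cv2.findContours(mk,0,1)[0],key=cv2.contourArea)
    h=cv2.approxPolyDP(c,4,True).reshape(-1,2);print(n,h.tolist())
    f=np.zeros_like(mk);cv2.drawContours(f,[c],-1,255,-1);i=f[px[:,1],px[:,0]]>0
    Q=P[i];W=onplane(d,c.reshape(-1,2),.010)
    print(np.percentile(Q[:,2],[5,50,95]),Q.mean(0),cv2.minAreaRect(np.float32(Q[:,:2]*1000)),cv2.minAreaRect(np.float32(W[:,:2]*1000)))
# wall-height pts in scene region
    print(v[y0:y1:6,x0:x1:6] if n=='side' else '')
    s=d['color'][150:280,150:340];cv2.imwrite(f'pics/l_{n}.png',cv2.resize(s,None,fx=4,fy=4,interpolation=cv2.INTER_CUBIC)[:,:,::-1])
E
```

```text
t 10.85 [ 0.5272 -0.4326  0.2341] yang -42.85 F [ 0.16  0.57 -0.38] M [-0.039  0.116  0.005] tq6 -0.002 0.05232484818772929 17.999852243810892 J [-45.2  24.6  70.3   0.   84.8  -2.4]
scene [[191, 165], [164, 174], [173, 196], [201, 185]]
[0.00189984 0.00523567 0.0101917 ] [ 0.45017361 -0.07824418  0.00544348] ((450.0521545410156, -77.18923950195312), (111.81117248535156, 103.2860336303711), 68.02681732177734) ((448.876708984375, -80.72160339355469), (110.09442901611328, 100.79058074951172), 67.01329803466797)

side [[222, 195], [231, 197]]
[-0.00115775  0.00395224  0.00943668] [ 0.4329285  -0.12686118  0.00378745] ((432.52239990234375, -127.34266662597656), (12.730013847351074, 28.845094680786133), 71.9671401977539) ((430.4656677246094, -139.0175323486328), (13.720178604125977, 28.61349105834961), 74.03662872314453)
[[208 196 186 164 190 180 190 198 200]
 [211 208 144 136 165 184 198 208 206]
 [211 208 115 117 119 118 123 118 209]
 [211 163 114 116 116 118 120 188 194]
 [197 183 182 184 185 190 117 210 180]]
```

View pics/l_side.png

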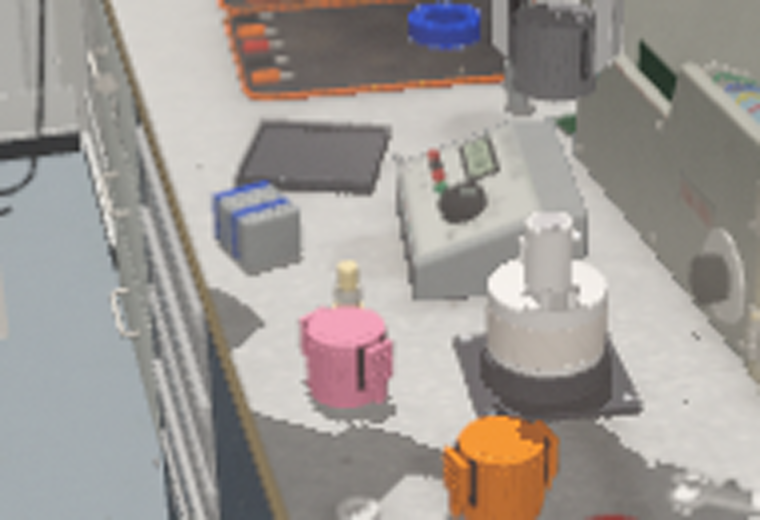

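The side picture shows the bare white neck at (550,260) and the cap held at (553,50). The tray is at (315,155), with the terminals at (258,228) next to it.

```bash
python3 - <<'E'
from h import *
for n,(x0,y0,x1,y1) in (('scene',(160,162,206,199)),('side',(205,177,250,200))):
    d=grab(n);px,P=cloud(d)
    v=cv2.cvtColor(d['color'],cv2.COLOR_RGB2HSV)[:,:,2]
    mk=np.zeros(v.shape,np.uint8);mk[y0:y1,x0:x1]=(v[y0:y1,x0:x1]<135)*255
    c=max(cv2.findContours(mk,0,1)[0],key=cv2.contourArea)
    for z in (0,.01):
        W=onplane(d,c.reshape(-1,2),z);print(n,z,cv2.minAreaRect(np.float32(W[:,:2]*1000)),cv2.moments(np.float32(W[:,None,:2]*1000))['m10']/cv2.moments(np.float32(W[:,None,:2]*1000))['m00'])
    near=P[(np.hypot(P[:,0]-.45,P[:,1]+.08)<.13)&(P[:,2]>.018)&(P[:,2]<.12)]
    if n=='side': near=near[near[:,0]<.47]
    print('tall near',len(near),near.min(0) if len(near) else '',near.max(0) if len(near) else '')
E
```

```text
scene 0 ((454.1842346191406, -72.7959213256836), (114.85392761230469, 106.98625183105469), 67.72537994384766) 454.45840197077155
scene 0.01 ((448.6193542480469, -80.68389129638672), (113.6582260131836, 105.87245178222656), 67.72537994384766) 448.8906715009054
tall near 163 [ 0.37333667 -0.20325169  0.01923909] [ 0.53728513 -0.16226086  0.05582458]
side 0 ((451.6844177246094, -69.14505767822266), (125.15359497070312, 111.14057922363281), 67.43476104736328) 451.65354419913797
side 0.01 ((447.52252197265625, -89.57186126708984), (123.21136474609375, 109.41578674316406), 67.43478393554688) 447.4920860433392
tall near 24 [ 0.36704061 -0.19817974  0.03349484] [ 0.39630038 -0.17144994  0.03805117]
```

Emit:
drive_tool(
  rows=[
    [9,-12,0,0],
    [26,-37,0,0],
    [45,-65,0,0],
    [65,-93,0,0],
    [85,-122,0,0],
    [105,-151,0,0],
    [125,-180,0,0],
    [145,-208,0,0],
    [165,-237,0,0],
    [183,-263,0,0],
    [197,-283,0,0],
    [204,-293,0,0],
    [207,-297,0,0],
    [207,-297,0,0],
  ],
)

```text
time: 12.45
eef_pos: [0.4491, -0.0777, 0.2309]
orientation: [[0.68, 0.734, 0.0], [0.734, -0.68, -0.0], [-0.0, 0.0, -1.0]]
force: [-0.1, 0.6, -0.1]
opening: 0.0527
grasp_force: 18.0
```

```bash
python3 s.py; python3 - <<'E'
from h import *
d=grab('wrist');px,P=cloud(d);o=bot.get_obs()
v=cv2.cvtColor(d['color'],cv2.COLOR_RGB2HSV)[:,:,2][px[:,1],px[:,0]]
m=(np.abs(P[:,2])<.02)&(np.hypot(P[:,0]-.45,P[:,1]+.079)<.09)&(v<120)
Q=P[m];print(len(Q),np.percentile(Q[:,2],[5,50,95]),cv2.minAreaRect(np.float32(Q[:,:2]*1000)))
# held cap: points beneath the hand
r=np.hypot(P[:,0]-o['eef_pos'][0],P[:,1]-o['eef_pos'][1]);t=P[(r<.035)&(P[:,2]>.15)&(P[:,2]<.3)]
print(len(t),np.percentile(t[:,2],[2,10,50,90,98]) if len(t) else '')
for n in('side','scene'):
    d=grab(n);px,P=cloud(d);r=np.hypot(P[:,0]-o['eef_pos'][0],P[:,1]-o['eef_pos'][1]);t=P[(r<.035)&(P[:,2]>.15)&(P[:,2]<.3)]
    print(n,np.percentile(t[:,2],[0.5,2,10]))
    s=d['color'];i=px[(r<.03)&(P[:,2]>.19)&(P[:,2]<.24)].mean(0).astype(int);print(i)
    s=s[max(0,i[1]-50):i[1]+70,max(0,i[0]-70):i[0]+80];cv2.imwrite(f'pics/t_{n}.png',cv2.resize(s,None,fx=4,fy=4,interpolation=cv2.INTER_CUBIC)[:,:,::-1])
E
```

```text
t 12.45 [ 0.4491 -0.0777  0.2309] yang -42.81 F [-0.15  0.55 -0.11] M [-0.048  0.093  0.022] tq6 0.045 0.05272946704690132 17.999892714433372 J [-18.6   4.9  98.1  -0.   76.9  24.3]
4302 [0.00160843 0.00304246 0.00963735] ((450.6004333496094, -77.37911987304688), (134.95394897460938, 130.26773071289062), 51.62091064453125)
7936 [0.21762388 0.23654667 0.25032952 0.27898342 0.29372259]
side [0.20211581 0.20449825 0.21138791]
[224 126]
scene [0.20771147 0.20952252 0.21835611]
[172 132]
```

View pics/t_side.png

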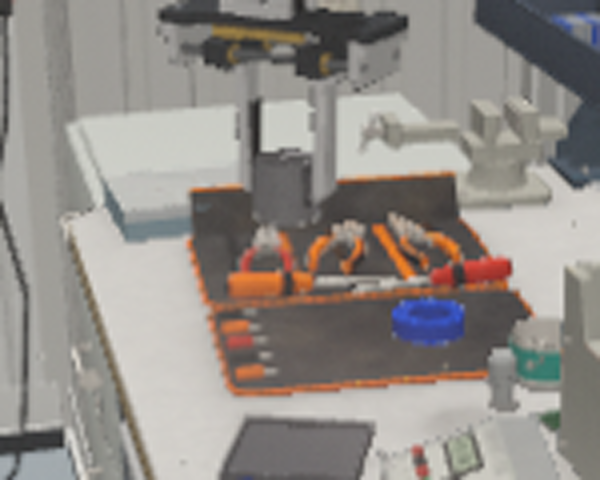

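The picture shows the cap upright between the fingers at (285,185), with the tray below it. The wrist depth puts the tray centre at (0.4506, −0.0774) and its floor at 3 mm. I'll lower the cap.

Emit:
drive_tool(
  rows=[
    [0,0,10,0],
    [0,0,30,0],
    [0,0,50,0],
    [0,0,70,0],
    [0,0,90,0],
    [0,0,110,0],
    [0,0,130,0],
    [0,0,150,0],
    [0,0,165,0],
    [0,0,178,0],
    [0,0,186,0],
    [0,0,191,0],
    [0,0,195,0],
    [0,0,195,0],
  ],
)

```text
time: 14.0
eef_pos: [0.4492, -0.0779, 0.0357]
orientation: [[0.68, 0.733, -0.0], [0.733, -0.68, 0.0], [-0.0, -0.0, -1.0]]
force: [-0.3, 0.3, 0.2]
opening: 0.0524
grasp_force: 18.0
```

```bash
python3 s.py
```

```text
t 14.0 [ 0.4492 -0.0779  0.0357] yang -42.87 F [-0.3   0.28  0.25] M [-0.032  0.095  0.012] tq6 0.0 0.05238770662584287 17.999937878921628 J [-18.6  16.4 115.5   0.   48.2  24.3]
```

Emit:
drive_tool(
  rows=[
    [0,0,2,0],
    [0,0,4,0],
    [0,0,5,0],
    [0,0,5.5,0],
    [0,0,5.5,0],
    [0,0,5.5,0],
  ],
)

```text
time: 14.6
eef_pos: [0.4493, -0.0779, 0.0306]
orientation: [[0.68, 0.733, 0.0], [0.733, -0.68, 0.0], [0.0, 0.0, -1.0]]
force: [-0.0, 0.1, -1.3]
opening: 0.0526
grasp_force: 18.0
```

```bash
python3 s.py
```

```text
t 14.6 [ 0.4493 -0.0779  0.0306] yang -42.86 F [-0.02  0.09 -1.25] M [-0.056  0.166 -0.033] tq6 -0.0 0.05259350554761539 17.999821845442057 J [-18.6  16.8 115.9   0.   47.3  24.3]
```

Emit:
drive_tool(
  rows=[
    [0,0,0.5,0],
    [0,0,1,0],
    [0,0,1.5,0],
    [0,0,1.5,0],
  ],
)

```text
time: 15.0
eef_pos: [0.4494, -0.0779, 0.0299]
orientation: [[0.68, 0.733, 0.001], [0.733, -0.68, -0.0], [0.0, 0.001, -1.0]]
force: [-2.2, 0.4, 8.6]
opening: 0.0522
grasp_force: 18.0
```

```bash
python3 s.py
```

```text
t 15.0 [ 0.4494 -0.0779  0.0299] yang -42.86 F [-2.2   0.4   8.55] M [ 0.095  0.505 -0.009] tq6 -0.006 0.0521554874940264 18.001174146775156 J [-18.6  16.8 115.9   0.   47.2  24.3]
```

It's standing on the floor. I'll ease the load, hold a moment, and open.

Emit:
drive_tool(
  rows=[
    [0,0,-0.3,0],
    [0,0,-0.6,0],
    [0,0,-0.6,0],
    [0,0,-0.6,0],
  ],
)

```text
time: 15.4
eef_pos: [0.4494, -0.0779, 0.03]
orientation: [[0.68, 0.733, 0.0], [0.733, -0.68, -0.0], [0.0, 0.0, -1.0]]
force: [-0.9, 1.1, 6.9]
opening: 0.053
grasp_force: 18.0
```

Emit:
drive_tool(
  rows=[
    [0,0,0,0],
    [0,0,0,0],
    [0,0,0,0],
    [0,0,0,0],
    [0,0,0,0],
    [0,0,0,0],
    [0,0,0,0],
    [0,0,0,0],
    [0,0,0,0],
    [0,0,0,0],
  ],
  hand=-1,
)

```text
time: 16.4
eef_pos: [0.4493, -0.0778, 0.0296]
orientation: [[0.68, 0.733, 0.0], [0.733, -0.68, 0.0], [0.0, 0.0, -1.0]]
force: [0.1, 0.4, 0.9]
opening: 0.0938
grasp_force: 0.0
```

Emit:
drive_tool(
  rows=[
    [0,0,-3,0],
    [0,0,-10,0],
    [0,0,-20,0],
    [0,0,-40,0],
    [0,0,-60,0],
    [0,0,-80,0],
    [0,0,-100,0],
    [0,0,-120,0],
    [0,0,-140,0],
    [0,0,-150,0],
    [0,0,-150,0],
  ],
)

```text
time: 17.5
eef_pos: [0.4502, -0.0782, 0.1814]
orientation: [[0.68, 0.733, 0.004], [0.733, -0.68, -0.001], [0.002, 0.004, -1.0]]
force: [0.1, 0.1, 0.4]
opening: 0.0939
grasp_force: 0.0
```

```bash
python3 s.py; python3 - <<'E'
from h import *
for n in('side','scene','wrist'):
    d=grab(n);px,P=cloud(d);r=np.hypot(P[:,0]-.45,P[:,1]+.078);m=(r<.045)&(P[:,2]>.04)&(P[:,2]<.07);t=P[m]
    print(n,len(t),np.percentile(t[:,2],[10,50,90]),cv2.minAreaRect(np.float32(t[:,:2]*1000)))
    if n=='scene':cv2.imwrite('pics/f.png',cv2.resize(d['color'][140:260,130:310],None,fx=4,fy=4,interpolation=cv2.INTER_CUBIC)[:,:,::-1])
E
```

```text
t 17.5 [ 0.4502 -0.0782  0.1814] yang -42.86 F [0.08 0.12 0.37] M [-0.021  0.101 -0.037] tq6 -0.001 0.0938661284832711 0.0 J [-18.6   6.9 103.2   0.   69.7  24.3]
side 147 [0.04156956 0.04839704 0.05066958] ((446.51849365234375, -83.30242919921875), (51.41482925415039, 64.78840637207031), 13.787360191345215)
scene 196 [0.04458287 0.05047058 0.05307567] ((449.4580993652344, -77.90025329589844), (53.7969856262207, 57.93894958496094), 7.732977867126465)
wrist 1724 [0.04646158 0.04921635 0.05033482] ((449.19085693359375, -77.4222183227539), (50.09569549560547, 63.53070831298828), 47.567020416259766)
```

View pics/f.png

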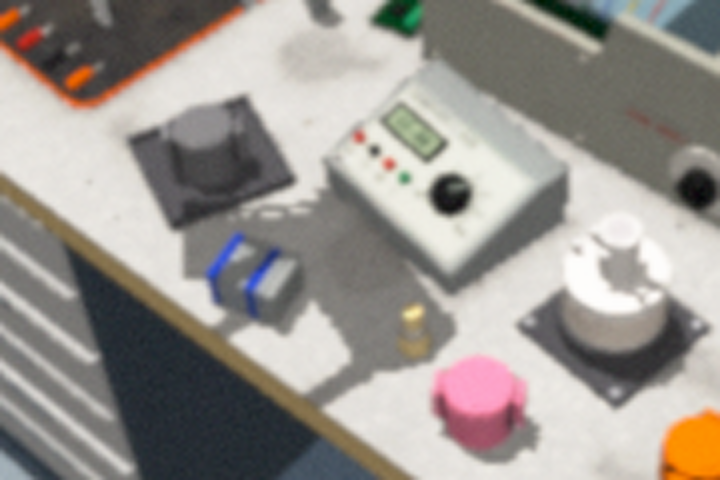

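The cap stands upright in the middle of the tray at (207,150), with its top at 49 mm as expected. The small parts are where they were, so I'll hand in.

```bash
python3 -c "
from bench import job
print(job.job_done())"
```

```text
the job is handed in; nothing more can be done
None
```

The tub is open: its cap stands upright, let go, about 1.5 mm from the drip tray's centre, the small parts were left where they lay, and the job was handed in at about 18 s; no verdict was returned.

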